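Gauge the brass density rod with the go / no-go snap gauge

TASK

Check the diameter of the brass rod with the snap gauge: take it from the white rack and, holding it upright, slide it into the gauge's throat from the open end, through the go gap (green anvil), until the red no-go anvil stops it, and keep it pressed there gently, with about 5 N, for a second; never force it. Then take it out and set it down gently, upright and fully home, in a free hole of the wooden block, and let go. Leave the other rods and everything else on the table where they are.

Things in the scene. Friction and masses are not known exactly. Their poses are not given: they have to be found in the camera images.
- brass_rod: the yellow brass rod to be gauged: plain solid cylinder, 20 mm diameter, 100 mm long, 0.2 to 0.35 kg; origin at the centre of its lower end face, z along its axis (up). It stands in one of the three holes of the rack's row nearer the robot, lower 30 mm in the hole
- gauge: bench stand (blue base, screwed down) with a swivel clamp holding a progressive snap gauge, a grey C-shaped frame, level. Origin on the table under the throat's middle; x points into the throat, which opens to -x (towards the robot), y left, z up. In mm: base x -50 to 105, y +-52, 12 thick; frame and anvils z 40 to 54, x -33 to 57, y -58 to 67; clamp with black knob x 56 to 100, y +-17, top 74
- gauge_throat (a point): fixed point of the stand at gauge x = 0, y = 0, z = 47 mm: the throat's middle as drawn. The frame is really clamped up to 7 mm further in or out along x and swivelled up to 0.03 rad about the clamp post at gauge x = 78 mm (up to 3 mm sideways at the anvils), which is not measured: find it by feel or sight. It does not give under load
- gauge_go (a point): point of the stand at the go gap as drawn: gauge x = -16, y = 0, z = 47 mm. Gap 21.5 mm wide: long steel fixed anvil on the right (face y = -10.75 mm, x -23 to 27 mm), green go anvil on the left (face y = +10.75 mm, x -22 to -10 mm), each with a 34 degree lead-in before it from x = -31 mm, 6 mm deep. The rod, 20 mm, passes upright, lower end at z 15 to 38 mm, between base and anvils
- gauge_nogo (a point): point of the stand where the rod's axis is stopped as drawn: gauge x = 1, y = -0.75, z = 47 mm (really within 8 mm of it). The red no-go anvil on the left, a hard fixed pad, face y = +6.25 mm, x 8 to 20 mm, leaves a 17 mm gap to the fixed anvil; its front edge stops the rod and pushes it onto the fixed anvil. A good press is 5 N (3 to 8 N); over 20 N is forcing
- rack: white foam rack, fixed, 100 x 180 x 50 mm, origin at the centre of its underside, x away from the robot, y along the rows; six 22 mm holes, 30 mm deep (floor at z = 20 mm), at x = -25 and +25 mm, y = -50, 0, +50 mm. Three rods stand in the row x = -25 mm in any order, the other row is empty
- block: wooden storage block, fixed, 65 x 170 x 45 mm, origin at the centre of its underside, y along its row of three 24 mm holes, 30 mm deep (floor at z = 15 mm)
- block_hole0 (a point): centre of the mouth of a free hole of the block, at block y = -50 mm, z = 45 mm
- block_hole1 (a point): centre of the mouth of the other free hole, in the middle of the block, y = 0, z = 45 mm
- copper_rod: reddish copper rod, same size, already standing in the block's third hole (block y = +50 mm); origin at the centre of its lower end; leave alone
- alu_rod: silvery aluminium rod, same size, in the rack; origin at the centre of its lower end; leave alone
- pvc_rod: dark grey plastic rod, same size, in the rack; origin at the centre of its lower end; leave alone
- beaker: blue plastic beaker with pipettes, 74 mm wide, 95 mm high (pipettes to 135 mm), on the table beyond the gauge, to the right; origin under its centre; leave alone
- vial: small glass vial with a blue cap, 28 mm diameter, 75 mm high, on the table beyond the gauge, to the left; origin under its centre; leave alone
- cup: clear measuring cup, 44 mm wide, 50 mm high, on the table on the robot's side; origin under its centre; leave alone
- stopper: black tapered stopper, 32 mm wide, 30 mm high, on the table on the robot's side; origin under its centre; leave alone
Things that resemble listed ones, but are neither listed nor needed, are in the scene too. What is shaped like the brass_rod but purple is not meant.

How it is judged:
On the way, in this order (a step that is already met when the one before it is completed fails the run):
1. the rod stands upright in front of the throat's mouth, its lower end below the anvils (x of brass_rod in the frame of gauge between -0.09 and -0.03 m and y of brass_rod in the frame of gauge between -0.025 and 0.025 m and z of brass_rod in the frame of gauge below 0.04 m and angle between brass_rod's own z axis and vertical below 0.2 rad).
2. the rod is between the go and the fixed anvil, upright, its lower end below the anvils (x of brass_rod in the frame of gauge between -0.02 and -0.012 m and y of brass_rod in the frame of gauge between -0.009 and 0.009 m and z of brass_rod in the frame of gauge below 0.04 m and angle between brass_rod's own z axis and vertical below 0.2 rad).
3. past the go gap, upright, the rod is pressed against the no-go anvil with 3 to 8 N for 0.5 s (x of brass_rod in the frame of gauge between -0.0115 and 0.014 m and y of brass_rod in the frame of gauge between -0.01 and 0.01 m and z of brass_rod in the frame of gauge below 0.04 m and angle between brass_rod's own z axis and vertical below 0.2 rad and contact force between brass_rod and nogo_anvil_c0 between 3 and 8 N), for 0.5 s.
At the end, for the whole second after the job is handed in: the brass rod stands released and at rest in either free hole of the wooden block: its lower end within 3 mm of the hole's floor and 6 mm of the hole's axis, tilt under 0.15 rad ((horizontal distance between brass_rod and block_hole0 below 0.006 m or horizontal distance between brass_rod and block_hole1 below 0.006 m) and z of brass_rod in the frame of block between 0.01 and 0.018 m and angle between brass_rod's own z axis and vertical below 0.15 rad and linear speed of brass_rod below 0.02 m/s and contact force between brass_rod and the fingers below 0.1 N); the robot touches nothing.
It fails at once if the rod is forced: over 20 N between the rod and the gauge (contact force between brass_rod and gauge above 20 N).
It fails at once if the rod is dropped or rammed into the block: over 50 N between them (contact force between brass_rod and block above 50 N).
It fails at once if another rod is moved by more than 15 mm (distance of any of alu_rod, pvc_rod, copper_rod from where it was at the start of the episode above 0.015 m).
It fails at once if the beaker, vial, cup or stopper is moved by more than 20 mm (distance of any of beaker, vial, cup, stopper from where it was at the start of the episode above 0.02 m).
It also fails if it takes over 72 s, if anything falls off the work surface, if the arm or the gripper's body presses on something with over 40 N, if the wrist force passes 120 N, or if a joint passes its speed limit or range.

ROBOT

A 6-joint arm with a two-finger parallel gripper is mounted at the origin on the work surface. World frame = base frame: x ahead of the robot, y to its left, z up, the work surface at z = 0. Lengths are in m, angles in rad, forces in N, time in s.
With the tool pointing down it reaches from about 0.425 to 0.925 m from the base axis. Payload 12.5 kg.
Tool frame: the origin (TCP) lies at the very end of the fingers, on their centre line; the grasp point (between the pads) lies 19 mm behind it (bot.tcp_to_grasp is the distance from the TCP to the grasp point, in m); z points along the fingers, y is the line along which they close (so a half turn about z gives the same grasp; the last joint's range is limited). The gripper opens to 85 mm and grips with 20 to 120 N. Pads are 22 mm wide; open, the fingers measure 114 mm over their backs; the gripper's body (76 mm by 85 mm) begins 54 mm behind the grasp point. The pads swing forward as they close: fully open they stand 13 mm farther back than shut.
Start: joints at [-1.321, 0.491, 1.559, -0, 1.092, -0.106], TCP at [0.218, -0.586, 0.231] pointing down, gripper open.
Joint ranges: [-3.1, 3.1], [-0.84, 2.19], [0.05, 2.79], [-1.13, 4.28], [0.06, 2.93], [-2.69, 2.69]. Speed limits (rad/s): [2.22, 2.22, 2.79, 3.14, 3.14, 3.14].

INTERFACE

Orientations are given as a unit quaternion [w, x, y, z].
In Python, from plant import bot gives the robot as it stands. The module is installed in compiled form; this text tells all that it offers.
- The arm moves only by the tool arm_command, never from a script. Its argument "increments" is a list of rows, each an object of numbers: "jaw": the gripper's target within -1 to 1 (shut at 1, half-way at 0, fully open at -1); "x", "y", "z": the shift along the tool's x, y, z in cm; "turn": the turn about the tool's z in degrees. A call has exactly 5 rows; each row shifts and turns the commanded pose from where the row before left it, along the tool's axes as they then stand; what a row does not reach is not made up. A row lasts 1/12 s, in which the tool goes at most 41.7 mm and 7.16 degrees, less where a joint would pass 70% of its speed; a pose out of reach is approached as far as the arm can. A call with a gripper value outside its range is refused whole. The fingers move at their own pace and stop on an object; the grip force is fixed at half the most. Time passes only in rows, so rows that do not move let the fingers close, or fill a call up. It gives the time, the measured TCP pose, the force, the opening and the grip force at its end, in the units of the state.
- bot.get_obs(): the state, without advancing time (a new reading comes with each control period).
- bot.get_image(name): name is "scene" or "top"; returns a dict with "frame" (480x640x3 uint8, red, green, blue), "range_z" (480x640 float32, m along the optical axis (not along the pixel's ray), 0 where there is no reading), "intrinsics" (3x3 intrinsics, pixels), "k1" (the pictures are not rectified: a ray, as slopes to the right and down, at radius r is drawn at 1 + k1 r^2 times it, then the intrinsics apply), "world_to_cam" (4x4, takes a point from world to camera coordinates). Camera axes: x right, y down, z forward; pixel columns grow to the right and rows downward; lengths in m; the calibration is good to about 2 mm. A picture is of the moment at which its call begins.
- bot.finish_job(): hands the job in; it is judged then, once.
Trained networks look in the newest picture that a camera, given by its name, has taken for a name from the list of things; names that differ only in an ending like _2 or _b are one class to them, and where a whole thing is asked for, a point or a joint stands for the part that bears it (a point fixed in the world has none). Each returns a list of dicts, best first, with "score" (0 to 1); they miss things now and then, are a little off and sometimes report something else, mostly with a low value. They report only what shows in the picture. A call takes as long as a camera call. They do not tell look-alikes from the thing itself.
- bot.spot_in(target, camera): "uv" ([column, row] in pixels, amid what is visible of it).
- bot.spot_point(target, camera): "uv" ([column, row] in pixels: a listed point, or the origin of a listed thing).
The state is a dict: "t": time; "joint_positions": joint angles; "qd": joint speeds; "tau": joint torques, N m; "eef_pos": TCP position; "orientation": TCP orientation; "contact_force": force on the tool from outside, world axes, zero at the start; "wrist_torque": the same for the moment, N m; "gripper_width": finger opening in m; "grip_force": force on a finger pad.
Only numpy, scipy, OpenCV 4.12 (cv2) and the standard library are available. Lean on these libraries where they do the work, as an engineer would, in place of code of your own. Each camera call takes 0.05 s, during which the arm holds its last target. There are 200 camera calls.

## Working session

There is one attempt and no reset: what is moved stays moved. The work goes in short steps, Python scripts to look and compute and a tool call to move; the robot and the scene stay as the last step left them, time stands still between calls to the robot, and variables do not carry over. Pictures are saved under pics/ and viewed, at most 10 in all, crops included, and the job is handed in when it is done.

Besides the shell and the picture viewer there is one more tool, called as name(argument=value, ...), one argument or row to a line, values as JSON. arm_command: Moves the arm, as the interface text tells. Its arguments: {"type":"object","properties":{"increments":{"type":"array","items":{"type":"object","properties":{"jaw":{"type":"number"},"x":{"type":"number"},"y":{"type":"number"},"z":{"type":"number"},"turn":{"type":"number"}}}}},"required":["increments"]}

```bash
mkdir -p pics; cat > h.py <<'E'
import numpy as np, cv2
from plant import bot
def ray(im,uv):
    K=np.array(im["intrinsics"]);k=im["k1"]
    d=np.array([(uv[0]-K[0,2])/K[0,0],(uv[1]-K[1,2])/K[1,1]]);s=d.copy()
    for _ in range(20): s=d/(1+k*(s@s))
    T=np.array(im["world_to_cam"]);R=T[:3,:3]
    return -R.T@T[:3,3], R.T@np.array([s[0],s[1],1.])
def atz(im,uv,z):
    c,d=ray(im,uv); return c+d*(z-c[2])/d[2]
def atd(im,uv):
    c,d=ray(im,uv); return c+d*float(im["range_z"][int(round(uv[1])),int(round(uv[0]))])
def proj(im,p):
    T=np.array(im["world_to_cam"]);q=T[:3,:3]@np.array(p)+T[:3,3];s=q[:2]/q[2]
    s=s*(1+im["k1"]*(s@s));K=np.array(im["intrinsics"]);return np.array([s[0]*K[0,0]+K[0,2],s[1]*K[1,1]+K[1,2]])
E
python3 - <<'E'
from h import *
np.set_printoptions(precision=4,suppress=True)
o=bot.get_obs();print(o["t"],o["eef_pos"],o["orientation"],o["gripper_width"],o["contact_force"],bot.tcp_to_grasp)
ims={}
for c in("top","scene"):
    im=ims[c]=bot.get_image(c);cv2.imwrite(f"pics/{c}0.png",im["frame"][:,:,::-1])
    print(c,ray(im,(320,240)))
    for n,z in(("brass_rod",None),("rack",None),("block",None),("gauge",None),("alu_rod",None),("pvc_rod",None),("copper_rod",None)):
        for r in bot.spot_in(n,c)[:3]: print(n,"in",np.array(r["uv"]),round(r["score"],2),atd(im,r["uv"]))
    for n,z in(("gauge_throat",.047),("gauge_go",.047),("gauge_nogo",.047),("gauge",0),("rack",0),("block",0),("block_hole0",.045),("block_hole1",.045),("brass_rod",.02)):
        for r in bot.spot_point(n,c)[:2]: print(n,"pt",np.array(r["uv"]),round(r["score"],2),atz(im,r["uv"],z))
E
```

```text
0.0 [ 0.2177 -0.5856  0.2307] [-0.0006  0.9842  0.1769 -0.    ] 0.08553521455730136 [-0.437  -0.2295 -1.1546] 0.0187
top (array([0.4034, 0.0416, 1.2504]), array([ 0.0913,  0.0085, -0.996 ]))
brass_rod in [128.  238.3] 0.5 [0.504  0.4374 0.0907]
brass_rod in [167.  245.8] 0.44 [0.4888 0.3489 0.1186]
brass_rod in [267.8 166.2] 0.42 [0.66   0.1617 0.073 ]
rack in [201.8 233.4] 0.58 [0.5213 0.2956 0.0509]
gauge in [345.  198.7] 0.85 [0.6055 0.0013 0.0163]
alu_rod in [193.  246.6] 0.59 [0.4882 0.2966 0.1225]
pvc_rod in [215.5 250.1] 0.51 [0.4827 0.2526 0.1208]
pvc_rod in [458.5 236.4] 0.47 [ 0.5217 -0.2204  0.1034]
copper_rod in [460.1 232.7] 0.74 [ 0.5279 -0.2212  0.114 ]
gauge_throat pt [342.1 206.1] 0.6 [0.5849 0.008  0.047 ]
gauge_throat pt [176.4 244.3] 0.51 [0.4978 0.3487 0.047 ]
gauge_go pt [344.7 214.6] 0.84 [0.5673 0.0023 0.047 ]
gauge_go pt [304.5 295.9] 0.73 [0.3989 0.0807 0.047 ]
gauge_nogo pt [348.4 207.7] 0.75 [ 0.5819 -0.0051  0.047 ]
gauge_nogo pt [452.1 238.7] 0.33 [ 0.5224 -0.22    0.047 ]
gauge pt [344.3 212.3] 0.57 [0.5787 0.0017 0.    ]
rack pt [203.7 237.8] 0.76 [0.5
[... 1159 characters left out ...]
270.2] 0.56 [0.6023 0.0101 0.047 ]
gauge_nogo pt [290.9 260.9] 0.81 [0.5817 0.002  0.047 ]
gauge pt [294.7 268.7] 0.73 [0.573  0.0062 0.    ]
gauge pt [434.9 258.4] 0.45 [0.5085 0.3011 0.    ]
rack pt [436.7 262.7] 0.89 [ 0.5188  0.3049 -0.    ]
block pt [170.7 234.8] 0.55 [ 0.5243 -0.2805  0.    ]
block pt [433.8 259.7] 0.36 [0.5121 0.2987 0.    ]
block_hole0 pt [146.  221.5] 0.71 [ 0.5251 -0.3226  0.045 ]
block_hole0 pt [166.8 226.1] 0.62 [ 0.5309 -0.2746  0.045 ]
block_hole1 pt [146.  221.5] 0.71 [ 0.5251 -0.3226  0.045 ]
block_hole1 pt [166.8 226.1] 0.62 [ 0.5309 -0.2746  0.045 ]
brass_rod pt [504.5 266.4] 0.76 [0.5213 0.4411 0.02  ]
brass_rod pt [460.3 252.5] 0.75 [0.4992 0.3504 0.02  ]
```

View pics/top0.png

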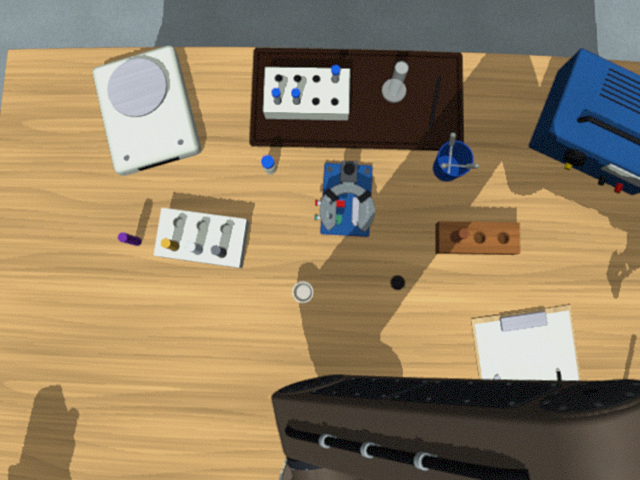

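View pics/scene0.png

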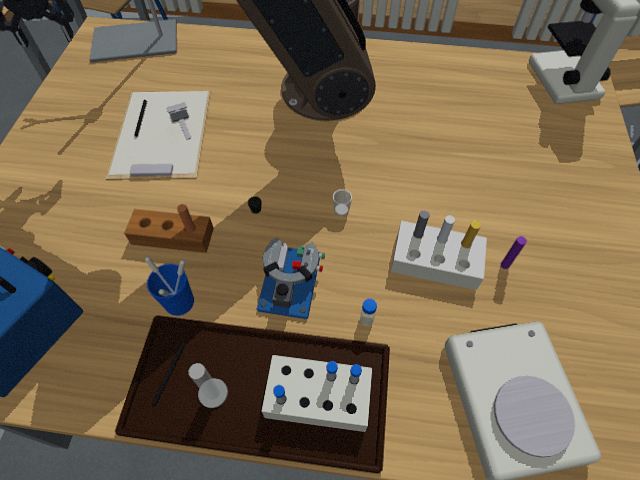

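The top view shows the brass rod in the rack's left hole, at about (167,244), with aluminium and PVC to its right. The purple decoy stands outside the rack at (130,239). The block is at (478,238) with the copper rod in its left hole, and the gauge is at (346,200) opening down towards the robot. Next I fit the poses.

```bash
cat > m.py <<'E'
from h import *
np.set_printoptions(precision=4,suppress=True)
def cloud(im):
    K=np.array(im["intrinsics"]);z=im["range_z"]
    v,u=np.mgrid[0:480,0:640].astype(float)
    d=np.stack([(u-K[0,2])/K[0,0],(v-K[1,2])/K[1,1]],-1);s=d.copy()
    for _ in range(15): s=d/(1+im["k1"]*(s**2).sum(-1,keepdims=True))
    T=np.array(im["world_to_cam"])
    P=(np.concatenate([s,np.ones_like(s[...,:1])],-1)*z[...,None]-T[:3,3])@T[:3,:3]
    P[z==0]=np.nan; return P
E
python3 - <<'E'
from m import *
for c in("top","scene"):
    im=bot.get_image(c);P=cloud(im);f=im["frame"].astype(int);h=cv2.cvtColor(im["frame"],cv2.COLOR_RGB2HSV)
    np.savez(f"{c}.npz",P=P,f=im["frame"])
    def box(x0,x1,y0,y1,z0,z1): return (P[...,0]>x0)&(P[...,0]<x1)&(P[...,1]>y0)&(P[...,1]<y1)&(P[...,2]>z0)&(P[...,2]<z1)
    for n,b in(("racktop",(.44,.6,.18,.41,.044,.056)),("blocktop",(.47,.58,-.4,-.18,.04,.05)),("base",(.48,.75,-.08,.08,.007,.017))):
        m=box(*b); 
        if n=="base": m&=(h[...,0]>100)&(h[...,0]<125)&(h[...,1]>120)
        q=P[m][:,:2];r=cv2.minAreaRect((q*1000).astype(np.float32));print(c,n,m.sum(),r,"zmed",np.median(P[m][:,2]))
    for n,b in(("brass",(.44,.55,.32,.39,.105,.13)),("alu",(.44,.55,.27,.32,.105,.13)),("pvc",(.44,.55,.22,.27,.105,.13)),("copper",(.47,.58,-.26,-.18,.1,.125)),("cup",(.3,.45,.04,.13,.03,.06))):
        q=P[box(*b)]; print(c,n,len(q),np.median(q,0),(q.min(0)+q.max(0))/2) if len(q) else 0
    # colored anvils
    g=box(.5,.68,-.1,.1,.03,.065)
    for n,m in(("green",(h[...,0]>50)&(h[...,0]<90)&(h[...,1]>90)),("red",((h[...,0]<8)|(h[...,0]>172))&(h[...,1]>130))):
        vv,uu=np.where(m&g)
        print(c,n,len(vv),uu.mean(),vv.mean(),atz(im,(uu.mean(),vv.mean()),.054))
    p=proj(im,[.6,0,.05]).astype(int);k=im["frame"][p[1]-45:p[1]+45,p[0]-55:p[0]+55,::-1]
    cv2.imwrite(f"pics/g_{c}.png",cv2.resize(k,None,fx=7,fy=6,interpolation=cv2.INTER_CUBIC)[:600,:800]);print(p)
E
```

```text
top racktop 3446 ((515.0333251953125, 300.90155029296875), (182.42369079589844, 101.30683135986328), 83.68157196044922) zmed 0.05053562954087437
top blocktop 2157 ((528.316650390625, -278.05865478515625), (66.72476959228516, 173.34683227539062), 0.14436639845371246) zmed 0.04553809459742096
top base 1302 ((605.8106689453125, -1.3885078430175781), (101.05400085449219, 151.3759765625), 87.8173599243164) zmed 0.012492672437352581
top brass 100 [0.4942 0.3519 0.1203] [0.4947 0.3535 0.1158]
top alu 96 [0.4893 0.3011 0.1195] [0.4894 0.3016 0.1155]
top pvc 97 [0.4832 0.2534 0.1196] [0.4838 0.2539 0.116 ]
top copper 102 [ 0.5273 -0.2263  0.1151] [ 0.5275 -0.2273  0.1108]
top cup 145 [0.4082 0.0874 0.0482] [0.4078 0.0849 0.0437]
top green 53 336.39622641509436 217.9245283018868 [0.5591 0.0194 0.054 ]
top red 64 336.296875 203.046875 [0.5899 0.0202 0.054 ]
[346 198]
scene racktop 3238 ((513.0997314453125, 302.7182922363281), (181.90733337402344, 103.93562316894531), 83.31539154052734) zmed 0.04996154976507377
scene blocktop 1758 ((526.0292358398438, -275.9148254394531), (171.64451599121094, 69.19863891601562), 89.8395767211914) zmed 0.04502724163077823
scene base 1490 ((606.8225708007812, 0.5715484619140625), (103.96697235107422, 153.50885009765625), 87.8587417602539) zmed 0.011881206920797232
scene brass 116 [0.4976 0.3534 0.1191] [0.4944 0.3548 0.1141]
scene alu 109 [0.492  0.3042 0.119 ] [0.4882 0.3044 0.1144]
scene pvc 109 [0.4866 0.2548 0.1186] [0.4827 0.2553 0.1142]
scene copper 100 [ 0.5305 -0.2238  0.1141] [ 0.5287 -0.225   0.1094]
scene cup 244 [0.3996 0.0874 0.044 ] [0.4061 0.087  0.0422]
scene green 71 302.40845070422534 253.67605633802816 [0.5659 0.0234 0.054 ]
scene red 76 300.7631578947368 265.7894736842105 [0.5942 0.0244 0.054 ]
[288 267]
```

View pics/g_top.png

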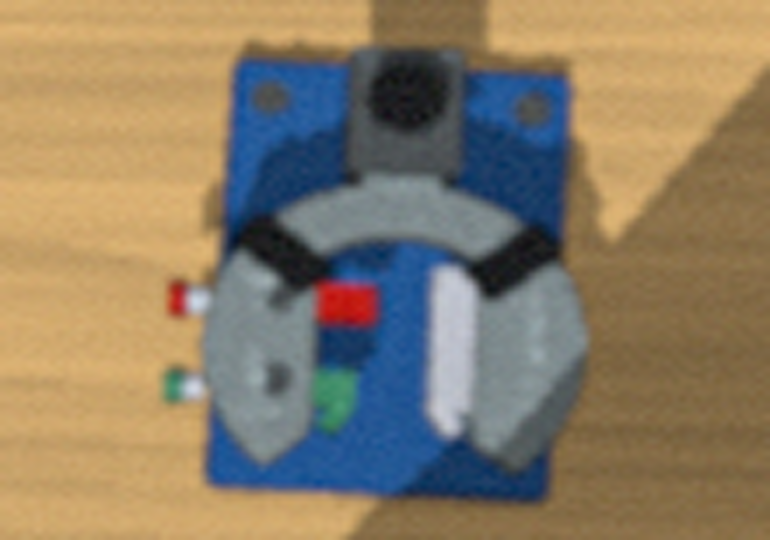

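arm_command(
  increments=[
    {"z":-3,"turn":-7},
    {"z":-3,"turn":-7},
    {"z":-2,"turn":-7},
    {"turn":-7},
    {"turn":-7},
  ],
)

```text
invalid input
```

arm_command(
  increments=[
    {"turn":-7},
    {"turn":-7},
    {"turn":-7},
    {"turn":-7},
    {},
  ],
)

```text
invalid input
```

The crop (7x by 6, origin (291,153)) shows the green go anvil's face at about x=357, y 370–430. The red pad spans x 318–378 and y 283–325, and the fixed anvil's face runs along x≈430, y 265–435. The throat opens downwards.

```bash
python3 - <<'E'
from m import *
im=bot.get_image("top")
o=np.array([.5788,.0006]);a=np.radians(-2.2);R=np.array([[np.cos(a),-np.sin(a)],[np.sin(a),np.cos(a)]])
for n,cx,cy in(("redfrontR",378,325),("redbackR",378,284),("greenface",357,385),("fixtop",431,268),("fixmid",429,350),("fixlow",428,410),("fixend",455,438)):
    p=atz(im,(291+cx/7-.43,153+cy/6-.42),.054)[:2];print(n,p,(R.T@(p-o))*1000)
E
```

```text
redfrontR [0.5826 0.0031] [3.7313 2.6291]
redbackR [0.5968 0.0033] [17.8902  3.4315]
greenface [0.5618 0.0088] [-17.2894   7.5832]
fixtop [ 0.6027 -0.0121] [ 24.3777 -11.7843]
fixmid [ 0.5743 -0.012 ] [ -3.9707 -12.7608]
fixlow [ 0.5537 -0.0121] [-24.602 -13.613]
fixend [ 0.5443 -0.0201] [-33.7127 -22.0147]
```

arm_command(
  increments=[
    {"jaw":-1,"x":0,"y":0,"z":-3,"turn":-7},
    {"jaw":-1,"x":0,"y":0,"z":-3,"turn":-7},
    {"jaw":-1,"x":0,"y":0,"z":-2,"turn":-7},
    {"jaw":-1,"x":0,"y":0,"z":0,"turn":-7},
    {"jaw":-1,"x":0,"y":0,"z":0,"turn":-7},
  ],
)

```text
t: 2.27
eef_pos: [0.2178, -0.5861, 0.3129]
orientation: [0.001, 0.884, 0.467, -0.0]
contact_force: [-0.1, 0.7, -0.5]
gripper_width: 0.0853
grip_force: 0.0
```

arm_command(
  increments=[
    {"jaw":-1,"x":0,"y":0,"z":0,"turn":-6.9},
    {"jaw":-1,"x":0,"y":0,"z":0,"turn":-6.9},
    {"jaw":-1,"x":0,"y":0,"z":0,"turn":-6.8},
    {"jaw":-1,"x":0,"y":0,"z":0,"turn":-6.8},
    {"jaw":-1,"x":0,"y":0,"z":0,"turn":-6.8},
  ],
)

```text
t: 2.68
eef_pos: [0.2177, -0.5858, 0.3113]
orientation: [0.0, 0.708, 0.707, -0.0]
contact_force: [-1.0, -1.0, 0.0]
gripper_width: 0.0855
grip_force: 0.0
```

arm_command(
  increments=[
    {"jaw":-1,"x":2,"y":3.5,"z":0,"turn":0},
    {"jaw":-1,"x":2,"y":3.5,"z":0,"turn":0},
    {"jaw":-1,"x":2,"y":3.5,"z":0,"turn":0},
    {"jaw":-1,"x":2,"y":3.5,"z":0,"turn":0},
    {"jaw":-1,"x":2,"y":3.5,"z":0,"turn":0},
  ],
)

```text
t: 3.1
eef_pos: [0.3948, -0.486, 0.3115]
orientation: [0.0, 0.71, 0.704, -0.0]
contact_force: [-0.6, -1.0, 0.4]
gripper_width: 0.0857
grip_force: 0.0
```

arm_command(
  increments=[
    {"jaw":-1,"x":3.5,"y":2,"z":0,"turn":0},
    {"jaw":-1,"x":3.5,"y":2,"z":0,"turn":0},
    {"jaw":-1,"x":3.5,"y":2,"z":0,"turn":0},
    {"jaw":-1,"x":3.5,"y":2,"z":0,"turn":0},
    {"jaw":-1,"x":3.5,"y":2,"z":0,"turn":0},
  ],
)

```text
t: 3.52
eef_pos: [0.4954, -0.311, 0.3114]
orientation: [0.0, 0.71, 0.705, 0.0]
contact_force: [0.4, -1.0, -0.4]
gripper_width: 0.0857
grip_force: 0.0
```

arm_command(
  increments=[
    {"jaw":-1,"x":4,"y":0,"z":0,"turn":0},
    {"jaw":-1,"x":4,"y":0,"z":0,"turn":0},
    {"jaw":-1,"x":4,"y":0,"z":0,"turn":0},
    {"jaw":-1,"x":4,"y":0,"z":0,"turn":0},
    {"jaw":-1,"x":4,"y":0,"z":0,"turn":0},
  ],
)

```text
t: 3.93
eef_pos: [0.4958, -0.111, 0.3114]
orientation: [0.0, 0.71, 0.704, 0.0]
contact_force: [1.5, -0.1, -0.2]
gripper_width: 0.0853
grip_force: 0.0
```

arm_command(
  increments=[
    {"jaw":-1,"x":4,"y":0,"z":0,"turn":0},
    {"jaw":-1,"x":4,"y":0,"z":0,"turn":0},
    {"jaw":-1,"x":4,"y":0,"z":0,"turn":0},
    {"jaw":-1,"x":4,"y":0,"z":0,"turn":0},
    {"jaw":-1,"x":4,"y":0,"z":0,"turn":0},
  ],
)

```text
t: 4.35
eef_pos: [0.4972, 0.0891, 0.3116]
orientation: [0.0, 0.71, 0.705, 0.0]
contact_force: [1.0, -0.0, 0.4]
gripper_width: 0.0855
grip_force: 0.0
```

arm_command(
  increments=[
    {"jaw":-1,"x":4,"y":0,"z":0,"turn":0},
    {"jaw":-1,"x":4,"y":0,"z":0,"turn":0},
    {"jaw":-1,"x":4,"y":0,"z":0,"turn":0},
    {"jaw":-1,"x":4,"y":0,"z":0,"turn":0},
    {"jaw":-1,"x":4,"y":0,"z":0,"turn":0},
  ],
)

```text
t: 4.77
eef_pos: [0.4986, 0.2892, 0.3114]
orientation: [0.0, 0.71, 0.705, 0.0]
contact_force: [1.2, -0.7, 0.4]
gripper_width: 0.0851
grip_force: 0.0
```

arm_command(
  increments=[
    {"jaw":-1,"x":3.2,"y":-0.1,"z":1,"turn":0},
    {"jaw":-1,"x":3.2,"y":-0.1,"z":1,"turn":0},
    {"jaw":-1,"x":0,"y":0,"z":3.5,"turn":0},
    {"jaw":-1,"x":0,"y":0,"z":3.5,"turn":0},
    {"jaw":-1,"x":0,"y":0,"z":3,"turn":0},
  ],
)

```text
t: 5.18
eef_pos: [0.4968, 0.3517, 0.1893]
orientation: [-0.0, 0.709, 0.705, -0.0]
contact_force: [1.5, 0.5, -0.5]
gripper_width: 0.0852
grip_force: 0.0
```

```bash
python3 - <<'E'
from m import *
print(bot.get_obs()["eef_pos"])
for c in("top","scene"):
    im=bot.get_image(c);p=proj(im,[.495,.353,.1]).astype(int)
    k=im["frame"][p[1]-60:p[1]+60,p[0]-65:p[0]+65,::-1];cv2.imwrite(f"pics/r_{c}.png",cv2.resize(k,None,fx=3,fy=3,interpolation=2))
cv2.imwrite("pics/r.png",np.hstack([cv2.imread("pics/r_top.png"),cv2.imread("pics/r_scene.png")]))
E
```

```text
[0.4968 0.3517 0.1893]
```

View pics/r.png

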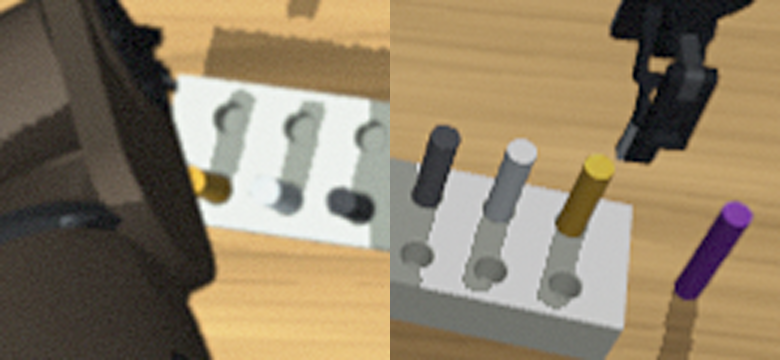

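The right (scene) view has the open fingers above and behind the brass rod, at crop (660,110) with the rod top at (598,165). The left (top) view is covered by the arm. I descend to grasp.

arm_command(
  increments=[
    {"jaw":-1,"x":0.1,"y":-0.2,"z":2.5,"turn":0},
    {"jaw":-1,"x":0,"y":0,"z":3,"turn":0},
    {"jaw":-1,"x":0,"y":0,"z":3,"turn":0},
    {"jaw":-1,"x":0,"y":0,"z":2,"turn":0},
    {"jaw":-1,"x":0,"y":0,"z":0,"turn":0},
  ],
)

```text
t: 5.7
eef_pos: [0.495, 0.3516, 0.0844]
orientation: [-0.0, 0.71, 0.704, -0.002]
contact_force: [-0.5, -1.0, -0.3]
gripper_width: 0.0853
grip_force: 0.0
```

arm_command(
  increments=[
    {"jaw":1,"x":0,"y":0,"z":0,"turn":0},
    {"jaw":1,"x":0,"y":0,"z":0,"turn":0},
    {"jaw":1,"x":0,"y":0,"z":0,"turn":0},
    {"jaw":1,"x":0,"y":0,"z":0,"turn":0},
    {"jaw":1,"x":0,"y":0,"z":0,"turn":0},
  ],
)

```text
t: 6.12
eef_pos: [0.4959, 0.3524, 0.0875]
orientation: [0.0, 0.71, 0.705, 0.001]
contact_force: [-0.0, 0.4, -0.4]
gripper_width: 0.0256
grip_force: 0.0
```

arm_command(
  increments=[
    {"jaw":1,"x":0,"y":0,"z":0,"turn":0},
    {"jaw":1,"x":0,"y":0,"z":0,"turn":0},
    {"jaw":1,"x":0,"y":0,"z":0,"turn":0},
    {"jaw":1,"x":0,"y":0,"z":0,"turn":0},
    {"jaw":1,"x":0,"y":0,"z":0,"turn":0},
  ],
)

```text
t: 6.53
eef_pos: [0.4954, 0.3524, 0.0873]
orientation: [-0.0, 0.71, 0.705, 0.0]
contact_force: [-2.9, 0.3, 9.5]
gripper_width: 0.0187
grip_force: 58.2
```

arm_command(
  increments=[
    {"jaw":1,"x":0,"y":0,"z":-0.5,"turn":0},
    {"jaw":1,"x":0,"y":0,"z":-1.5,"turn":0},
    {"jaw":1,"x":0,"y":0,"z":-2.5,"turn":0},
    {"jaw":1,"x":0,"y":0,"z":-3.5,"turn":0},
    {"jaw":1,"x":0,"y":0,"z":-3.5,"turn":0},
  ],
)

```text
t: 6.95
eef_pos: [0.4951, 0.3518, 0.2021]
orientation: [-0.0, 0.71, 0.705, -0.001]
contact_force: [0.8, -0.5, -1.7]
gripper_width: 0.0185
grip_force: 58.7
```

arm_command(
  increments=[
    {"jaw":1,"x":0,"y":0,"z":-2.5,"turn":0},
    {"jaw":1,"x":-1.5,"y":0,"z":0,"turn":0},
    {"jaw":1,"x":-3,"y":0.5,"z":0,"turn":0},
    {"jaw":1,"x":-3.5,"y":0.5,"z":0,"turn":0},
    {"jaw":1,"x":-3.5,"y":0.5,"z":0,"turn":0},
  ],
)

```text
t: 7.37
eef_pos: [0.509, 0.2356, 0.2257]
orientation: [-0.0, 0.709, 0.705, -0.0]
contact_force: [1.1, 0.0, -2.2]
gripper_width: 0.0183
grip_force: 58.9
```

arm_command(
  increments=[
    {"jaw":1,"x":-3.5,"y":0,"z":0,"turn":0},
    {"jaw":1,"x":-3.5,"y":0,"z":0,"turn":0},
    {"jaw":1,"x":-3.5,"y":0,"z":0,"turn":0},
    {"jaw":1,"x":-3.5,"y":0,"z":0,"turn":0},
    {"jaw":1,"x":-3.5,"y":0,"z":0,"turn":0},
  ],
)

```text
t: 7.78
eef_pos: [0.5075, 0.0601, 0.2257]
orientation: [-0.0, 0.71, 0.705, -0.0]
contact_force: [0.7, -0.0, -2.6]
gripper_width: 0.0183
grip_force: 58.9
```

arm_command(
  increments=[
    {"jaw":1,"x":-3.2,"y":0,"z":0,"turn":0},
    {"jaw":1,"x":-2,"y":0,"z":0,"turn":0},
    {"jaw":1,"x":-1,"y":0,"z":0,"turn":0},
    {"jaw":1,"x":0,"y":0,"z":0,"turn":0},
    {"jaw":1,"x":0,"y":0,"z":0,"turn":0},
  ],
)

```text
t: 8.2
eef_pos: [0.5077, 0.0001, 0.2259]
orientation: [-0.0, 0.71, 0.704, -0.0]
contact_force: [0.8, 0.6, -2.6]
gripper_width: 0.0185
grip_force: 58.9
```

arm_command(
  increments=[
    {"jaw":1,"x":-0.15,"y":0,"z":3,"turn":0},
    {"jaw":1,"x":0,"y":0,"z":3.5,"turn":0},
    {"jaw":1,"x":0,"y":0,"z":3.5,"turn":0},
    {"jaw":1,"x":0,"y":0,"z":2.3,"turn":0},
    {"jaw":1,"x":0,"y":0,"z":1,"turn":0},
  ],
)

```text
t: 8.62
eef_pos: [0.5066, 0.0, 0.0904]
orientation: [-0.002, 0.709, 0.705, -0.001]
contact_force: [-0.1, 0.2, -2.4]
gripper_width: 0.0186
grip_force: 58.8
```

arm_command(
  increments=[
    {"jaw":1,"x":0,"y":0,"z":0,"turn":0},
    {"jaw":1,"x":0,"y":0,"z":0,"turn":0},
    {"jaw":1,"x":0,"y":0,"z":0,"turn":0},
    {"jaw":1,"x":0,"y":0,"z":0,"turn":0},
    {"jaw":1,"x":0,"y":0,"z":0,"turn":0},
  ],
)

```text
t: 9.03
eef_pos: [0.5085, -0.0014, 0.0945]
orientation: [0.001, 0.71, 0.705, 0.001]
contact_force: [-0.5, -0.1, -2.1]
gripper_width: 0.0182
grip_force: 58.8
```

```bash
python3 - <<'E'
from m import *
o=bot.get_obs();print(o["eef_pos"],o["contact_force"],o["wrist_torque"])
im=bot.get_image("scene");P=cloud(im);h=cv2.cvtColor(im["frame"],cv2.COLOR_RGB2HSV)
m=(h[...,0]>18)&(h[...,0]<32)&(h[...,1]>130)&(abs(P[...,0]-.51)<.03)&(abs(P[...,1])<.03)&(P[...,2]>.02)&(P[...,2]<.12)
q=P[m];print(len(q),q[:,2].min(),q[:,2].max())
for a in np.arange(.02,.12,.015):
    s=q[(q[:,2]>a)&(q[:,2]<a+.015)]
    if len(s): print(a,s.min(0),s.max(0))
p=proj(im,[.55,0,.06]).astype(int);k=im["frame"][p[1]-50:p[1]+50,p[0]-65:p[0]+65,::-1]
cv2.imwrite("pics/g2.png",cv2.resize(k,None,fx=6,fy=6,interpolation=2));print(p)
E
```

```text
[ 0.5085 -0.0014  0.0945] [-0.469  -0.1242 -2.1286] [-0.044   0.0289 -0.0756]
144 0.025072116946454472 0.1183210023170705
0.02 [ 0.5044 -0.0083  0.0251] [0.5183 0.0101 0.0346]
0.035 [ 0.5106 -0.0075  0.0361] [0.5178 0.0096 0.0499]
0.05 [ 0.5099 -0.007   0.0507] [0.518  0.0102 0.0643]
0.06500000000000002 [ 0.5078 -0.008   0.0656] [0.5196 0.0107 0.0798]
0.08000000000000002 [ 0.5032 -0.0023  0.0801] [0.5181 0.0108 0.091 ]
0.09500000000000001 [0.5099 0.0094 0.097 ] [0.5117 0.0099 0.1084]
0.11000000000000003 [0.5096 0.01   0.1133] [0.5109 0.0101 0.1183]
[292 244]
```

View pics/g2.png

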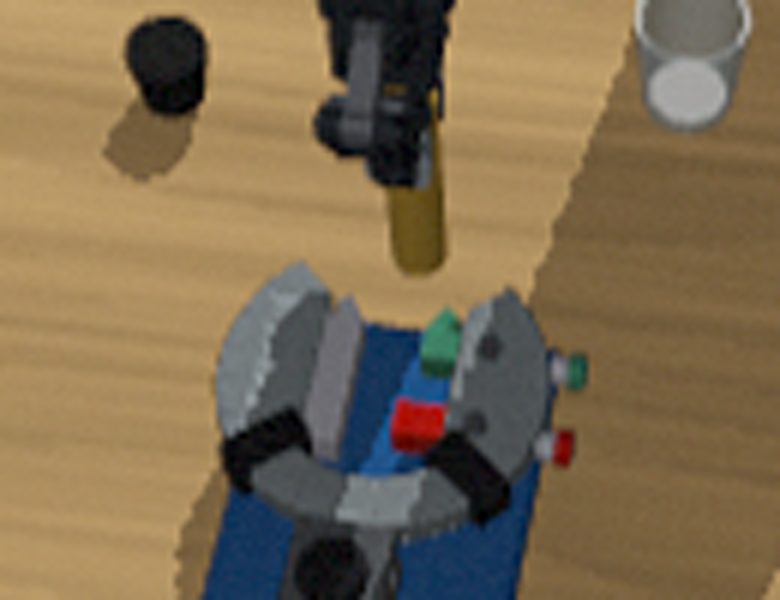

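The rod hangs upright in front of the mouth, its lower end at crop (418,270). In the 6x crop (origin (227,194)), the fixed anvil's upper face edge runs from (362,315) to (340,460). The green face edge is at (421,350), and the red pad's front edge runs from (395,400) to (447,403).

```bash
python3 - <<'E'
from m import *
im=bot.get_image("scene")
for n,cx,cy in(("fixfront",362,318),("fixback",340,458),("greenface",421,345),("greenfaceback",421,366),("redfrontR",395,402),("redfrontL",447,404)):
    print(n,atz(im,(227+cx/6-.42,194+cy/6-.42),.054)[:2])
f=cv2.cvtColor(im["frame"],cv2.COLOR_RGB2HSV)
E
```

```text
fixfront [ 0.5533 -0.0106]
fixback [ 0.608  -0.0086]
greenface [0.5613 0.0111]
greenfaceback [0.5695 0.0124]
redfrontR [0.5845 0.006 ]
redfrontL [0.583  0.0233]
```

arm_command(
  increments=[
    {"jaw":1,"x":0,"y":0.5,"z":0,"turn":0},
    {"jaw":1,"x":0,"y":0.5,"z":0,"turn":0},
    {"jaw":1,"x":0,"y":0.5,"z":0,"turn":0},
    {"jaw":1,"x":0,"y":0.5,"z":0,"turn":0},
    {"jaw":1,"x":0,"y":0.2,"z":0,"turn":0},
  ],
)

```text
t: 9.55
eef_pos: [0.531, -0.0017, 0.0932]
orientation: [0.0, 0.71, 0.705, 0.0]
contact_force: [0.5, 1.0, -3.2]
gripper_width: 0.0185
grip_force: 58.8
```

arm_command(
  increments=[
    {"jaw":1,"x":0,"y":0.2,"z":0,"turn":0},
    {"jaw":1,"x":0,"y":0.2,"z":0,"turn":0},
    {"jaw":1,"x":0,"y":0.2,"z":0,"turn":0},
    {"jaw":1,"x":0,"y":0.2,"z":0,"turn":0},
    {"jaw":1,"x":0,"y":0.2,"z":0,"turn":0},
  ],
)

```text
t: 9.97
eef_pos: [0.5401, -0.0017, 0.0933]
orientation: [0.0, 0.71, 0.705, -0.0]
contact_force: [0.3, -0.3, -2.4]
gripper_width: 0.0185
grip_force: 58.8
```

arm_command(
  increments=[
    {"jaw":1,"x":0,"y":0.1,"z":0,"turn":0},
    {"jaw":1,"x":0,"y":0.1,"z":0,"turn":0},
    {"jaw":1,"x":0,"y":0.1,"z":0,"turn":0},
    {"jaw":1,"x":0,"y":0.1,"z":0,"turn":0},
    {"jaw":1,"x":0,"y":0,"z":0,"turn":0},
  ],
)

```text
t: 10.38
eef_pos: [0.5441, -0.0017, 0.0933]
orientation: [0.0, 0.71, 0.705, -0.0]
contact_force: [0.3, 0.1, -2.3]
gripper_width: 0.0184
grip_force: 58.8
```

arm_command(
  increments=[
    {"jaw":1,"x":0,"y":0.1,"z":0,"turn":0},
    {"jaw":1,"x":0,"y":0.1,"z":0,"turn":0},
    {"jaw":1,"x":0,"y":0.1,"z":0,"turn":0},
    {"jaw":1,"x":0,"y":0.1,"z":0,"turn":0},
    {"jaw":1,"x":0,"y":0,"z":0,"turn":0},
  ],
)

```text
t: 10.8
eef_pos: [0.5482, -0.0018, 0.0933]
orientation: [0.0, 0.71, 0.705, 0.0]
contact_force: [-1.0, -0.7, -1.8]
gripper_width: 0.0184
grip_force: 58.8
```

arm_command(
  increments=[
    {"jaw":1,"x":0,"y":0.1,"z":0,"turn":0},
    {"jaw":1,"x":0,"y":0.1,"z":0,"turn":0},
    {"jaw":1,"x":0,"y":0.1,"z":0,"turn":0},
    {"jaw":1,"x":0,"y":0,"z":0,"turn":0},
    {"jaw":1,"x":0,"y":0,"z":0,"turn":0},
  ],
)

```text
t: 11.22
eef_pos: [0.551, -0.0018, 0.0932]
orientation: [0.0, 0.71, 0.705, -0.0]
contact_force: [0.5, 0.6, -1.8]
gripper_width: 0.0185
grip_force: 58.8
```

arm_command(
  increments=[
    {"jaw":1,"x":0,"y":0.1,"z":0,"turn":0},
    {"jaw":1,"x":0,"y":0.1,"z":0,"turn":0},
    {"jaw":1,"x":0,"y":0.1,"z":0,"turn":0},
    {"jaw":1,"x":0,"y":0.1,"z":0,"turn":0},
    {"jaw":1,"x":0,"y":0,"z":0,"turn":0},
  ],
)

```text
t: 11.63
eef_pos: [0.5552, -0.0018, 0.0933]
orientation: [0.0, 0.71, 0.705, 0.0]
contact_force: [0.8, 0.8, -2.8]
gripper_width: 0.0185
grip_force: 58.8
```

arm_command(
  increments=[
    {"jaw":1,"x":0,"y":0.1,"z":0,"turn":0},
    {"jaw":1,"x":0,"y":0.1,"z":0,"turn":0},
    {"jaw":1,"x":0,"y":0.1,"z":0,"turn":0},
    {"jaw":1,"x":0,"y":0.1,"z":0,"turn":0},
    {"jaw":1,"x":0,"y":0,"z":0,"turn":0},
  ],
)

```text
t: 12.05
eef_pos: [0.5592, -0.0019, 0.0933]
orientation: [0.0, 0.71, 0.705, 0.0]
contact_force: [-0.6, 0.4, -3.1]
gripper_width: 0.0185
grip_force: 58.8
```

arm_command(
  increments=[
    {"jaw":1,"x":0,"y":0.1,"z":0,"turn":0},
    {"jaw":1,"x":0,"y":0.1,"z":0,"turn":0},
    {"jaw":1,"x":0,"y":0.1,"z":0,"turn":0},
    {"jaw":1,"x":0,"y":0.1,"z":0,"turn":0},
    {"jaw":1,"x":0,"y":0.1,"z":0,"turn":0},
  ],
)

```text
t: 12.47
eef_pos: [0.5641, -0.0019, 0.0933]
orientation: [0.0, 0.71, 0.705, -0.0]
contact_force: [0.2, 0.4, -1.9]
gripper_width: 0.0187
grip_force: 58.8
```

arm_command(
  increments=[
    {"jaw":1,"x":0,"y":0.1,"z":0,"turn":0},
    {"jaw":1,"x":0,"y":0.1,"z":0,"turn":0},
    {"jaw":1,"x":0,"y":0.1,"z":0,"turn":0},
    {"jaw":1,"x":0,"y":0.1,"z":0,"turn":0},
    {"jaw":1,"x":0,"y":0,"z":0,"turn":0},
  ],
)

```text
t: 12.88
eef_pos: [0.5682, -0.0019, 0.0933]
orientation: [0.0, 0.71, 0.705, 0.0]
contact_force: [0.3, 0.1, -1.2]
gripper_width: 0.0185
grip_force: 58.8
```

arm_command(
  increments=[
    {"jaw":1,"x":0,"y":0.05,"z":0,"turn":0},
    {"jaw":1,"x":0,"y":0.05,"z":0,"turn":0},
    {"jaw":1,"x":0,"y":0.05,"z":0,"turn":0},
    {"jaw":1,"x":0,"y":0.05,"z":0,"turn":0},
    {"jaw":1,"x":0,"y":0,"z":0,"turn":0},
  ],
)

```text
t: 13.3
eef_pos: [0.5701, -0.0019, 0.0933]
orientation: [0.0, 0.71, 0.705, 0.0]
contact_force: [0.1, 0.0, -2.0]
gripper_width: 0.0178
grip_force: 58.8
```

arm_command(
  increments=[
    {"jaw":1,"x":0,"y":0.04,"z":0,"turn":0},
    {"jaw":1,"x":0,"y":0.03,"z":0,"turn":0},
    {"jaw":1,"x":0,"y":0.03,"z":0,"turn":0},
    {"jaw":1,"x":0,"y":0,"z":0,"turn":0},
    {"jaw":1,"x":0,"y":0,"z":0,"turn":0},
  ],
)

```text
t: 13.72
eef_pos: [0.571, -0.0019, 0.0933]
orientation: [0.0, 0.71, 0.705, -0.0]
contact_force: [-0.7, 0.4, -3.1]
gripper_width: 0.0185
grip_force: 58.8
```

arm_command(
  increments=[
    {"jaw":1,"x":0,"y":0.03,"z":0,"turn":0},
    {"jaw":1,"x":0,"y":0.03,"z":0,"turn":0},
    {"jaw":1,"x":0,"y":0.02,"z":0,"turn":0},
    {"jaw":1,"x":0,"y":0,"z":0,"turn":0},
    {"jaw":1,"x":0,"y":0,"z":0,"turn":0},
  ],
)

```text
t: 14.13
eef_pos: [0.5718, -0.0019, 0.0933]
orientation: [0.0, 0.71, 0.705, -0.0]
contact_force: [-0.3, -0.1, -2.6]
gripper_width: 0.0185
grip_force: 58.8
```

arm_command(
  increments=[
    {"jaw":1,"x":0,"y":0.03,"z":0,"turn":0},
    {"jaw":1,"x":0,"y":0.03,"z":0,"turn":0},
    {"jaw":1,"x":0,"y":0.02,"z":0,"turn":0},
    {"jaw":1,"x":0,"y":0,"z":0,"turn":0},
    {"jaw":1,"x":0,"y":0,"z":0,"turn":0},
  ],
)

```text
t: 14.55
eef_pos: [0.5726, -0.0019, 0.0933]
orientation: [0.0, 0.71, 0.705, -0.0]
contact_force: [0.4, -0.4, -2.7]
gripper_width: 0.0185
grip_force: 58.8
```

arm_command(
  increments=[
    {"jaw":1,"x":0,"y":0.03,"z":0,"turn":0},
    {"jaw":1,"x":0,"y":0.02,"z":0,"turn":0},
    {"jaw":1,"x":0,"y":0,"z":0,"turn":0},
    {"jaw":1,"x":0,"y":0,"z":0,"turn":0},
    {"jaw":1,"x":0,"y":0,"z":0,"turn":0},
  ],
)

```text
t: 14.97
eef_pos: [0.5731, -0.0019, 0.0933]
orientation: [0.0, 0.71, 0.705, -0.0]
contact_force: [-0.7, 0.2, -2.0]
gripper_width: 0.0186
grip_force: 58.8
```

arm_command(
  increments=[
    {"jaw":1,"x":0,"y":0.03,"z":0,"turn":0},
    {"jaw":1,"x":0,"y":0.02,"z":0,"turn":0},
    {"jaw":1,"x":0,"y":0,"z":0,"turn":0},
    {"jaw":1,"x":0,"y":0,"z":0,"turn":0},
    {"jaw":1,"x":0,"y":0,"z":0,"turn":0},
  ],
)

```text
t: 15.38
eef_pos: [0.5736, -0.0019, 0.0933]
orientation: [0.0, 0.71, 0.705, -0.0]
contact_force: [0.1, -0.2, -3.0]
gripper_width: 0.0182
grip_force: 58.8
```

arm_command(
  increments=[
    {"jaw":1,"x":0,"y":0.03,"z":0,"turn":0},
    {"jaw":1,"x":0,"y":0.02,"z":0,"turn":0},
    {"jaw":1,"x":0,"y":0,"z":0,"turn":0},
    {"jaw":1,"x":0,"y":0,"z":0,"turn":0},
    {"jaw":1,"x":0,"y":0,"z":0,"turn":0},
  ],
)

```text
t: 15.8
eef_pos: [0.5741, -0.0019, 0.0933]
orientation: [0.0, 0.71, 0.705, -0.0]
contact_force: [-0.3, -0.2, -2.2]
gripper_width: 0.0184
grip_force: 58.8
```

arm_command(
  increments=[
    {"jaw":1,"x":0,"y":0.03,"z":0,"turn":0},
    {"jaw":1,"x":0,"y":0.02,"z":0,"turn":0},
    {"jaw":1,"x":0,"y":0,"z":0,"turn":0},
    {"jaw":1,"x":0,"y":0,"z":0,"turn":0},
    {"jaw":1,"x":0,"y":0,"z":0,"turn":0},
  ],
)

```text
t: 16.22
eef_pos: [0.5746, -0.002, 0.0933]
orientation: [0.0, 0.71, 0.705, -0.0]
contact_force: [-0.4, 0.4, -2.1]
gripper_width: 0.0185
grip_force: 58.8
```

arm_command(
  increments=[
    {"jaw":1,"x":0,"y":0.02,"z":0,"turn":0},
    {"jaw":1,"x":0,"y":0.02,"z":0,"turn":0},
    {"jaw":1,"x":0,"y":0,"z":0,"turn":0},
    {"jaw":1,"x":0,"y":0,"z":0,"turn":0},
    {"jaw":1,"x":0,"y":0,"z":0,"turn":0},
  ],
)

```text
t: 16.63
eef_pos: [0.575, -0.002, 0.0933]
orientation: [0.0, 0.71, 0.705, -0.0]
contact_force: [-0.5, -0.5, -2.5]
gripper_width: 0.0186
grip_force: 58.8
```

arm_command(
  increments=[
    {"jaw":1,"x":0,"y":0.02,"z":0,"turn":0},
    {"jaw":1,"x":0,"y":0.02,"z":0,"turn":0},
    {"jaw":1,"x":0,"y":0,"z":0,"turn":0},
    {"jaw":1,"x":0,"y":0,"z":0,"turn":0},
    {"jaw":1,"x":0,"y":0,"z":0,"turn":0},
  ],
)

```text
t: 17.05
eef_pos: [0.5754, -0.0019, 0.0933]
orientation: [0.0, 0.71, 0.705, -0.0]
contact_force: [-1.0, 0.1, -2.1]
gripper_width: 0.0183
grip_force: 58.8
```

arm_command(
  increments=[
    {"jaw":1,"x":0,"y":0.02,"z":0,"turn":0},
    {"jaw":1,"x":0,"y":0.02,"z":0,"turn":0},
    {"jaw":1,"x":0,"y":0,"z":0,"turn":0},
    {"jaw":1,"x":0,"y":0,"z":0,"turn":0},
    {"jaw":1,"x":0,"y":0,"z":0,"turn":0},
  ],
)

```text
t: 17.47
eef_pos: [0.5757, -0.0019, 0.0933]
orientation: [-0.0, 0.71, 0.705, -0.0]
contact_force: [-0.0, -0.1, -2.7]
gripper_width: 0.0189
grip_force: 58.8
```

arm_command(
  increments=[
    {"jaw":1,"x":0,"y":0.02,"z":0,"turn":0},
    {"jaw":1,"x":0,"y":0.02,"z":0,"turn":0},
    {"jaw":1,"x":0,"y":0,"z":0,"turn":0},
    {"jaw":1,"x":0,"y":0,"z":0,"turn":0},
    {"jaw":1,"x":0,"y":0,"z":0,"turn":0},
  ],
)

```text
t: 17.88
eef_pos: [0.5761, -0.0019, 0.0932]
orientation: [-0.0, 0.71, 0.705, -0.0]
contact_force: [0.0, -0.3, -2.7]
gripper_width: 0.0186
grip_force: 58.9
```

arm_command(
  increments=[
    {"jaw":1,"x":0,"y":0.02,"z":0,"turn":0},
    {"jaw":1,"x":0,"y":0.02,"z":0,"turn":0},
    {"jaw":1,"x":0,"y":0,"z":0,"turn":0},
    {"jaw":1,"x":0,"y":0,"z":0,"turn":0},
    {"jaw":1,"x":0,"y":0,"z":0,"turn":0},
  ],
)

```text
t: 18.3
eef_pos: [0.5764, -0.002, 0.0932]
orientation: [-0.0, 0.71, 0.705, -0.0]
contact_force: [-1.8, -1.1, -1.3]
gripper_width: 0.0186
grip_force: 58.9
```

```bash
cat > f.py <<'E'
from m import *
F=[];W=[]
for _ in range(8):
    bot.get_image("scene");o=bot.get_obs();F.append(o["contact_force"]);W.append(o["wrist_torque"])
print(o["t"],np.mean(F,0),np.mean(W,0),np.std(F,0),o["eef_pos"])
E
python3 f.py
```

```text
18.7 [-2.5792 -0.478  -2.2207] [-0.119   0.5325  0.0048] [0.4156 0.5429 0.8098] [ 0.5765 -0.002   0.0933]
```

arm_command(
  increments=[
    {"jaw":1,"x":0,"y":0.02,"z":0,"turn":0},
    {"jaw":1,"x":0,"y":0,"z":0,"turn":0},
    {"jaw":1,"x":0,"y":0,"z":0,"turn":0},
    {"jaw":1,"x":0,"y":0,"z":0,"turn":0},
    {"jaw":1,"x":0,"y":0,"z":0,"turn":0},
  ],
)

```text
t: 19.12
eef_pos: [0.5767, -0.002, 0.0932]
orientation: [-0.0, 0.71, 0.705, -0.0]
contact_force: [-3.4, -0.9, -2.5]
gripper_width: 0.0181
grip_force: 59.0
```

```bash
python3 f.py
```

```text
19.5167 [-3.6654 -0.8362 -1.9794] [-0.1991  0.7899  0.0497] [0.4496 0.457  0.5855] [ 0.5768 -0.002   0.0933]
```

arm_command(
  increments=[
    {"jaw":1,"x":0,"y":0.01,"z":0,"turn":0},
    {"jaw":1,"x":0,"y":0,"z":0,"turn":0},
    {"jaw":1,"x":0,"y":0,"z":0,"turn":0},
    {"jaw":1,"x":0,"y":0,"z":0,"turn":0},
    {"jaw":1,"x":0,"y":0,"z":0,"turn":0},
  ],
)

```text
t: 19.93
eef_pos: [0.5768, -0.0019, 0.0933]
orientation: [-0.0, 0.71, 0.705, -0.0]
contact_force: [-4.6, -0.9, -1.6]
gripper_width: 0.0182
grip_force: 59.1
```

```bash
python3 f.py; python3 f.py
```

```text
20.3333 [-4.0806 -1.0118 -2.1722] [-0.2186  0.9056  0.0397] [0.6192 0.4275 0.3421] [ 0.5769 -0.002   0.0933]
20.7333 [-4.3777 -1.2023 -2.2273] [-0.2047  0.938   0.0253] [0.3864 0.5908 0.546 ] [ 0.5769 -0.0019  0.0933]
```

arm_command(
  increments=[
    {"jaw":1,"x":0,"y":0.01,"z":0,"turn":0},
    {"jaw":1,"x":0,"y":0,"z":0,"turn":0},
    {"jaw":1,"x":0,"y":0,"z":0,"turn":0},
    {"jaw":1,"x":0,"y":0,"z":0,"turn":0},
    {"jaw":1,"x":0,"y":0,"z":0,"turn":0},
  ],
)

```text
t: 21.15
eef_pos: [0.577, -0.002, 0.0933]
orientation: [0.0, 0.71, 0.705, -0.0]
contact_force: [-4.1, -1.7, -3.4]
gripper_width: 0.019
grip_force: 59.1
```

```bash
python3 f.py; python3 f.py
```

```text
21.55 [-4.3792 -1.4504 -2.3011] [-0.2966  1.0014  0.0322] [0.3591 0.8433 0.4622] [ 0.577  -0.002   0.0933]
21.95 [-4.6162 -1.3727 -2.3046] [-0.2894  0.9761  0.0206] [0.5493 0.4179 0.4625] [ 0.577  -0.002   0.0933]
```

arm_command(
  increments=[
    {"jaw":1,"x":0,"y":-0.1,"z":0,"turn":0},
    {"jaw":1,"x":0,"y":-0.1,"z":0,"turn":0},
    {"jaw":1,"x":0,"y":-0.2,"z":0,"turn":0},
    {"jaw":1,"x":0,"y":-0.3,"z":0,"turn":0},
    {"jaw":1,"x":0,"y":-0.3,"z":0,"turn":0},
  ],
)

```text
t: 22.37
eef_pos: [0.567, -0.0018, 0.0934]
orientation: [0.0, 0.71, 0.705, 0.0]
contact_force: [1.0, 0.5, -2.0]
gripper_width: 0.0184
grip_force: 59.0
```

arm_command(
  increments=[
    {"jaw":1,"x":0,"y":-0.3,"z":0,"turn":0},
    {"jaw":1,"x":0,"y":-0.3,"z":0,"turn":0},
    {"jaw":1,"x":0,"y":-0.3,"z":0,"turn":0},
    {"jaw":1,"x":0,"y":-0.3,"z":0,"turn":0},
    {"jaw":1,"x":0,"y":-0.3,"z":0,"turn":0},
  ],
)

```text
t: 22.78
eef_pos: [0.5517, -0.0018, 0.0933]
orientation: [0.0, 0.71, 0.705, 0.0]
contact_force: [0.5, 0.5, -3.3]
gripper_width: 0.0186
grip_force: 59.0
```

arm_command(
  increments=[
    {"jaw":1,"x":0,"y":-0.8,"z":0,"turn":0},
    {"jaw":1,"x":0,"y":-1,"z":0,"turn":0},
    {"jaw":1,"x":0,"y":-1,"z":0,"turn":0},
    {"jaw":1,"x":0,"y":-1,"z":0,"turn":0},
    {"jaw":1,"x":0,"y":-0.5,"z":0,"turn":0},
  ],
)

```text
t: 23.2
eef_pos: [0.5072, -0.0014, 0.0933]
orientation: [-0.0, 0.71, 0.705, -0.0]
contact_force: [0.3, -0.1, -1.8]
gripper_width: 0.0183
grip_force: 59.0
```

arm_command(
  increments=[
    {"jaw":1,"x":0,"y":0,"z":-1.5,"turn":0},
    {"jaw":1,"x":0,"y":0,"z":-3,"turn":0},
    {"jaw":1,"x":0,"y":0,"z":-3,"turn":0},
    {"jaw":1,"x":0,"y":0,"z":-3,"turn":0},
    {"jaw":1,"x":0,"y":0,"z":-1.5,"turn":0},
  ],
)

```text
t: 23.62
eef_pos: [0.5093, -0.0015, 0.2166]
orientation: [0.002, 0.71, 0.705, 0.001]
contact_force: [1.2, 0.6, -2.9]
gripper_width: 0.0181
grip_force: 59.0
```

arm_command(
  increments=[
    {"jaw":1,"x":-2,"y":0.4,"z":0,"turn":0},
    {"jaw":1,"x":-3.5,"y":0.5,"z":0,"turn":0},
    {"jaw":1,"x":-3.5,"y":0.5,"z":0,"turn":0},
    {"jaw":1,"x":-3.5,"y":0.5,"z":0,"turn":0},
    {"jaw":1,"x":-3.5,"y":0.1,"z":0,"turn":0},
  ],
)

```text
t: 24.03
eef_pos: [0.5278, -0.1631, 0.2134]
orientation: [0.0, 0.71, 0.705, 0.0]
contact_force: [0.3, -0.6, -2.9]
gripper_width: 0.0185
grip_force: 59.0
```

arm_command(
  increments=[
    {"jaw":1,"x":-3.5,"y":0,"z":0,"turn":0},
    {"jaw":1,"x":-3.5,"y":0,"z":0,"turn":0},
    {"jaw":1,"x":-3.5,"y":0,"z":0,"turn":0},
    {"jaw":1,"x":-3.5,"y":0,"z":0,"turn":0},
    {"jaw":1,"x":-2.65,"y":0,"z":0,"turn":0},
  ],
)

```text
t: 24.45
eef_pos: [0.5259, -0.3306, 0.2131]
orientation: [0.0, 0.71, 0.704, -0.0]
contact_force: [-0.1, 0.5, -3.1]
gripper_width: 0.0186
grip_force: 59.0
```

arm_command(
  increments=[
    {"jaw":1,"x":0,"y":0,"z":2,"turn":0},
    {"jaw":1,"x":0,"y":0,"z":3,"turn":0},
    {"jaw":1,"x":0,"y":0,"z":2.5,"turn":0},
    {"jaw":1,"x":0,"y":0,"z":1,"turn":0},
    {"jaw":1,"x":0,"y":0,"z":0,"turn":0},
  ],
)

```text
t: 24.87
eef_pos: [0.5256, -0.3274, 0.1261]
orientation: [-0.002, 0.71, 0.704, -0.0]
contact_force: [-0.2, -0.4, -3.3]
gripper_width: 0.0183
grip_force: 59.1
```

```bash
python3 - <<'E'
from m import *
print(bot.get_obs()["eef_pos"])
im=bot.get_image("scene");P=cloud(im);h=cv2.cvtColor(im["frame"],cv2.COLOR_RGB2HSV)
m=(h[...,0]>18)&(h[...,0]<32)&(h[...,1]>130)&(abs(P[...,0]-.528)<.03)&(abs(P[...,1]+.327)<.025)&(P[...,2]>.05)&(P[...,2]<.12)
q=P[m];print(len(q),q.min(0),(q[:,:2].min(0)+q[:,:2].max(0))/2)
print(bot.spot_point("block_hole0","scene")[:3])
for r in bot.spot_point("block_hole0","scene")[:3]: print(atz(im,r["uv"],.045))
p=proj(im,[.528,-.3,.06]).astype(int);k=im["frame"][p[1]-50:p[1]+50,p[0]-65:p[0]+65,::-1];print(p)
cv2.imwrite("pics/b.png",cv2.resize(k,None,fx=6,fy=6,interpolation=2))
E
```

```text
[ 0.5256 -0.3274  0.1261]
165 [ 0.5204 -0.33    0.058 ] [ 0.5288 -0.3212]
[{'uv': [171.3, 223.8], 'score': 0.92}, {'uv': [144.4, 219.4], 'score': 0.62}]
[ 0.5238 -0.2668  0.045 ]
[ 0.5203 -0.3279  0.045 ]
[153 219]
```

View pics/b.png

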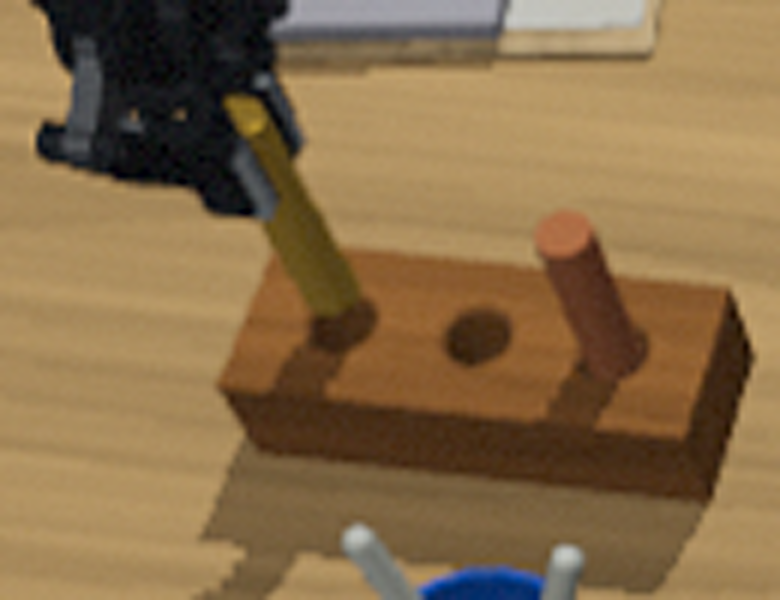

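The rod's lower end is just above hole0, at crop (335,300). The 6x crop has its origin at (88,169). Hole0's ellipse is centred near (343,325) and hole1 is at (478,336). I check the offset numerically.

```bash
python3 - <<'E'
from m import *
im=bot.get_image("scene")
u=lambda x,y:(88+x/6-.42,169+y/6-.42)
for n,p in(("h0",(343,325)),("h1",(478,336))): print(n,atz(im,u(*p),.045))
print("copper top",atz(im,u(565,235),.115))
for z in(.059,.159):
    q=proj(im,[.5256,-.3274,z]);print("TCP axis in crop at",z,(q-[88-.42,169-.42])*6)
# observed rod axis: bright-yellow mask centroid per row
h=cv2.cvtColor(im["frame"],cv2.COLOR_RGB2HSV)
for v in range(199,223,2):
    r=[c for c in range(125,155) if 18<h[v,c,0]<32 and h[v,c,1]>150]
    if r: print((v-169)*6,(r[0]-88)*6,(r[-1]-88)*6+6,len(r))
E
```

```text
h0 [ 0.5286 -0.3242  0.045 ]
h1 [ 0.5269 -0.2748  0.045 ]
copper top [ 0.5276 -0.2247  0.115 ]
TCP axis in crop at 0.059 [324.7577 294.474 ]
TCP axis in crop at 0.159 [225.8678 115.7147]
180 270 294 4
192 276 300 4
204 270 306 6
216 264 318 9
228 258 324 11
240 264 330 11
252 270 336 11
264 282 342 10
276 288 348 10
288 294 348 9
300 300 348 8
312 318 324 1
```

arm_command(
  increments=[
    {"jaw":1,"x":0.05,"y":0.2,"z":0,"turn":0},
    {"jaw":1,"x":0,"y":0,"z":0.4,"turn":0},
    {"jaw":1,"x":0,"y":0,"z":0.4,"turn":0},
    {"jaw":1,"x":0,"y":0,"z":0.4,"turn":0},
    {"jaw":1,"x":0,"y":0,"z":0.2,"turn":0},
  ],
)

```text
t: 25.48
eef_pos: [0.5284, -0.3274, 0.1136]
orientation: [-0.0, 0.71, 0.705, -0.0]
contact_force: [-0.6, -0.9, -2.7]
gripper_width: 0.0187
grip_force: 59.1
```

arm_command(
  increments=[
    {"jaw":1,"x":0,"y":0,"z":0.1,"turn":0},
    {"jaw":1,"x":0,"y":0,"z":0.1,"turn":0},
    {"jaw":1,"x":0,"y":0,"z":0.1,"turn":0},
    {"jaw":1,"x":0,"y":0,"z":0,"turn":0},
    {"jaw":1,"x":0,"y":0,"z":0,"turn":0},
  ],
)

```text
t: 25.9
eef_pos: [0.5286, -0.3277, 0.1113]
orientation: [0.0, 0.71, 0.705, -0.0]
contact_force: [0.2, 0.3, -2.1]
gripper_width: 0.0188
grip_force: 59.1
```

arm_command(
  increments=[
    {"jaw":1,"x":0.05,"y":0,"z":0.1,"turn":0},
    {"jaw":1,"x":0,"y":0,"z":0.1,"turn":0},
    {"jaw":1,"x":0,"y":0,"z":0.1,"turn":0},
    {"jaw":1,"x":0,"y":0,"z":0,"turn":0},
    {"jaw":1,"x":0,"y":0,"z":0,"turn":0},
  ],
)

```text
t: 26.32
eef_pos: [0.5286, -0.3271, 0.1083]
orientation: [0.0, 0.71, 0.705, -0.0]
contact_force: [0.3, 0.7, -2.5]
gripper_width: 0.0183
grip_force: 59.1
```

arm_command(
  increments=[
    {"jaw":1,"x":0,"y":0,"z":0.1,"turn":0},
    {"jaw":1,"x":0,"y":0,"z":0.1,"turn":0},
    {"jaw":1,"x":0,"y":0,"z":0.1,"turn":0},
    {"jaw":1,"x":0,"y":0,"z":0,"turn":0},
    {"jaw":1,"x":0,"y":0,"z":0,"turn":0},
  ],
)

```text
t: 26.73
eef_pos: [0.5286, -0.3271, 0.1052]
orientation: [-0.0, 0.71, 0.705, -0.0]
contact_force: [0.3, 0.4, -2.4]
gripper_width: 0.0185
grip_force: 59.1
```

arm_command(
  increments=[
    {"jaw":1,"x":0,"y":0,"z":0.2,"turn":0},
    {"jaw":1,"x":0,"y":0,"z":0.2,"turn":0},
    {"jaw":1,"x":0,"y":0,"z":0.2,"turn":0},
    {"jaw":1,"x":0,"y":0,"z":0.1,"turn":0},
    {"jaw":1,"x":0,"y":0,"z":0,"turn":0},
  ],
)

```text
t: 27.15
eef_pos: [0.5285, -0.327, 0.0979]
orientation: [-0.0, 0.71, 0.705, -0.0]
contact_force: [0.1, -0.1, -3.2]
gripper_width: 0.0189
grip_force: 59.1
```

arm_command(
  increments=[
    {"jaw":1,"x":0,"y":0,"z":0.2,"turn":0},
    {"jaw":1,"x":0,"y":0,"z":0.2,"turn":0},
    {"jaw":1,"x":0,"y":0,"z":0.2,"turn":0},
    {"jaw":1,"x":0,"y":0,"z":0.1,"turn":0},
    {"jaw":1,"x":0,"y":0,"z":0,"turn":0},
  ],
)

```text
t: 27.57
eef_pos: [0.5285, -0.327, 0.091]
orientation: [-0.0, 0.71, 0.705, -0.0]
contact_force: [-0.5, -0.2, -1.7]
gripper_width: 0.0184
grip_force: 59.1
```

arm_command(
  increments=[
    {"jaw":1,"x":0,"y":0,"z":0.15,"turn":0},
    {"jaw":1,"x":0,"y":0,"z":0.15,"turn":0},
    {"jaw":1,"x":0,"y":0,"z":0.1,"turn":0},
    {"jaw":1,"x":0,"y":0,"z":0.1,"turn":0},
    {"jaw":1,"x":0,"y":0,"z":0,"turn":0},
  ],
)

```text
t: 27.98
eef_pos: [0.5286, -0.3271, 0.0861]
orientation: [-0.0, 0.71, 0.705, -0.0]
contact_force: [-0.8, -0.2, -2.8]
gripper_width: 0.0183
grip_force: 59.1
```

Now gentle 0.5–0.8 mm steps until the rod touches the floor (expected at TCP z ≈ 0.082).

arm_command(
  increments=[
    {"jaw":1,"x":0,"y":0,"z":0.1,"turn":0},
    {"jaw":1,"x":0,"y":0,"z":0.1,"turn":0},
    {"jaw":1,"x":0,"y":0,"z":0.05,"turn":0},
    {"jaw":1,"x":0,"y":0,"z":0,"turn":0},
    {"jaw":1,"x":0,"y":0,"z":0,"turn":0},
  ],
)

```text
t: 28.4
eef_pos: [0.5286, -0.3271, 0.0838]
orientation: [0.0, 0.71, 0.705, -0.0]
contact_force: [-0.0, -0.2, -2.4]
gripper_width: 0.0184
grip_force: 59.1
```

arm_command(
  increments=[
    {"jaw":1,"x":0,"y":0,"z":0.05,"turn":0},
    {"jaw":1,"x":0,"y":0,"z":0.03,"turn":0},
    {"jaw":1,"x":0,"y":0,"z":0,"turn":0},
    {"jaw":1,"x":0,"y":0,"z":0,"turn":0},
    {"jaw":1,"x":0,"y":0,"z":0,"turn":0},
  ],
)

```text
t: 28.82
eef_pos: [0.5286, -0.3272, 0.083]
orientation: [0.0, 0.71, 0.705, -0.0]
contact_force: [0.7, -0.1, -3.0]
gripper_width: 0.0187
grip_force: 59.1
```

arm_command(
  increments=[
    {"jaw":1,"x":0,"y":0,"z":0.03,"turn":0},
    {"jaw":1,"x":0,"y":0,"z":0.03,"turn":0},
    {"jaw":1,"x":0,"y":0,"z":0,"turn":0},
    {"jaw":1,"x":0,"y":0,"z":0,"turn":0},
    {"jaw":1,"x":0,"y":0,"z":0,"turn":0},
  ],
)

```text
t: 29.23
eef_pos: [0.5286, -0.3271, 0.0825]
orientation: [0.0, 0.71, 0.705, -0.0]
contact_force: [-0.8, -0.3, -2.2]
gripper_width: 0.0181
grip_force: 59.1
```

arm_command(
  increments=[
    {"jaw":1,"x":0,"y":0,"z":0.03,"turn":0},
    {"jaw":1,"x":0,"y":0,"z":0,"turn":0},
    {"jaw":1,"x":0,"y":0,"z":0,"turn":0},
    {"jaw":1,"x":0,"y":0,"z":0,"turn":0},
    {"jaw":1,"x":0,"y":0,"z":0,"turn":0},
  ],
)

```text
t: 29.65
eef_pos: [0.5287, -0.3272, 0.0824]
orientation: [0.0, 0.71, 0.705, -0.0]
contact_force: [-1.0, 1.2, 4.5]
gripper_width: 0.0187
grip_force: 59.5
```

arm_command(
  increments=[
    {"jaw":0.3,"x":0,"y":0,"z":0,"turn":0},
    {"jaw":0,"x":0,"y":0,"z":0,"turn":0},
    {"jaw":-0.4,"x":0,"y":0,"z":0,"turn":0},
    {"jaw":-0.4,"x":0,"y":0,"z":0,"turn":0},
    {"jaw":-0.4,"x":0,"y":0,"z":0,"turn":0},
  ],
)

```text
t: 30.07
eef_pos: [0.5286, -0.3271, 0.082]
orientation: [-0.0, 0.71, 0.705, -0.0]
contact_force: [0.4, 0.4, -0.1]
gripper_width: 0.0597
grip_force: 0.0
```

arm_command(
  increments=[
    {"jaw":-0.4,"x":0,"y":0,"z":0,"turn":0},
    {"jaw":-0.4,"x":0,"y":0,"z":0,"turn":0},
    {"jaw":-0.4,"x":0,"y":0,"z":-1,"turn":0},
    {"jaw":-0.4,"x":0,"y":0,"z":-2,"turn":0},
    {"jaw":-0.4,"x":0,"y":0,"z":-3,"turn":0},
  ],
)

```text
t: 30.48
eef_pos: [0.5278, -0.3266, 0.1414]
orientation: [-0.002, 0.71, 0.705, -0.0]
contact_force: [0.1, -0.5, -0.7]
gripper_width: 0.0597
grip_force: 0.0
```

arm_command(
  increments=[
    {"jaw":-0.4,"x":0,"y":0,"z":-3,"turn":0},
    {"jaw":-0.4,"x":0,"y":0,"z":-3,"turn":0},
    {"jaw":-0.4,"x":0,"y":0,"z":-2,"turn":0},
    {"jaw":-0.4,"x":0,"y":0,"z":0,"turn":0},
    {"jaw":-0.4,"x":0,"y":0,"z":0,"turn":0},
  ],
)

```text
t: 30.9
eef_pos: [0.5287, -0.3272, 0.2237]
orientation: [0.001, 0.71, 0.705, 0.0]
contact_force: [0.1, 0.7, -0.3]
gripper_width: 0.0598
grip_force: 0.0
```

```bash
python3 - <<'E'
from m import *
o=bot.get_obs();print(o["t"],o["eef_pos"],o["contact_force"],o["gripper_width"])
im=bot.get_image("scene");P=cloud(im)
for n,x,y in(("brass",.528,-.326),("copper",.528,-.225)):
    m=(abs(P[...,0]-x)<.03)&(abs(P[...,1]-y)<.025)&(P[...,2]>.1)&(P[...,2]<.13);q=P[m];print(n,len(q),np.median(q,0),q[:,2].max())
p=proj(im,[.528,-.3,.06]).astype(int);k=im["frame"][p[1]-50:p[1]+50,p[0]-65:p[0]+65,::-1]
cv2.imwrite("pics/e.png",cv2.resize(k,None,fx=4,fy=4,interpolation=2))
E
```

```text
30.9 [ 0.5287 -0.3272  0.2237] [ 0.0578  0.7169 -0.3137] 0.05976099313721056
brass 103 [ 0.5318 -0.3213  0.1131] 0.11665788473026541
copper 99 [ 0.531  -0.2238  0.1133] 0.11789816159470541
```

View pics/e.png

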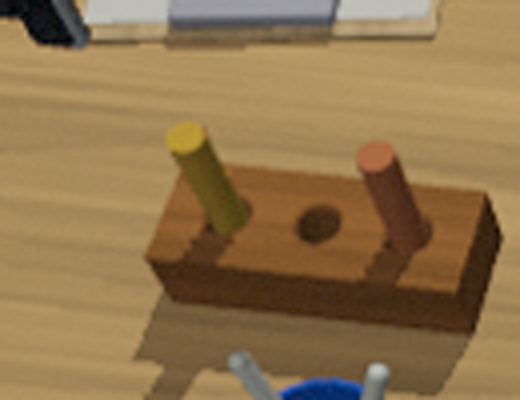

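The brass rod stands upright in hole0 (its top at crop (187,135)). Its top is level with the copper rod's, and the gripper is clear. I hand the job in.

```bash
python3 -c "
from plant import bot
print(bot.finish_job())"
```

```text
the job is handed in; nothing more can be done
None
```

The brass rod went through the go gap and was held against the no-go anvil for about 3 s, with 3.7–4.6 N read at the wrist along the push (the anvil contact force itself was not measured). It now stands released and fully home in the block's end hole (hole0), and the job is handed in at about 31 s with no verdict returned.

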